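# Roll a belt pulley into the empty bay of the pulley rack

### The arm

A 6-joint arm with a two-finger parallel gripper is mounted at the origin on a cart in front of the work surface, level with it; the furniture and walls round the work are solid. World frame = base frame: x ahead of the robot, y to its left, z up, the work surface at z = 0. Lengths are in mm, angles in rad, forces in N, time in s.
With the tool pointing down it reaches from about 250 to 725 mm from the base axis. Payload 4 kg.
Tool frame: the origin (TCP) lies midway between the tips of the shut fingers; the grasp point (between the pads) lies 19 mm behind it; z points along the fingers, y is the line along which they close (so a half turn about z gives the same grasp; the last joint's range is limited). The gripper opens to 85 mm and grips with 20 to 120 N. Pads are 22 mm wide; open, the fingers measure 114 mm over their backs; the gripper's body (76 mm by 85 mm) begins 54 mm behind the grasp point. The pads swing forward as they close: fully open they stand 13 mm farther back than shut.
Start: joints at [-1.109, 0.241, 0.005, 1.335, 0, 1.571], TCP at [222.778, -447.626, 231.306] pointing down, gripper open.
Joint ranges: [-2.72, 2.72], [-1.05, 1.87], [-1.09, 1.28], [-1.99, 2.15], [-1.42, 1.44], [-3.14, 3.14]. Speed limits (rad/s): [2.79, 2.79, 3.14, 3.14, 3.14, 3.14].

### API

Orientations are given as a unit quaternion [x, y, z, w].
In Python, from bench import bot gives the robot as it stands. The module is installed in compiled form; this text tells all that it offers.
- The arm moves only by the tool carry_out, never from a script. Its argument "increments" is one flat list of numbers, 6 for each row, row after row: the shift along the tool's x, y, z in mm, then the turn, a rotation vector about the tool's x, y, z in rad. In form: [tx, ty, tz, ax, ay, az, tx, ty, tz, ax, ay, az, ...]. A call has 1 to 12 rows; each row shifts and turns the commanded pose from where the row before left it, along the tool's axes as they then stand; what a row does not reach is not made up. A row lasts 1/12 s, in which the tool goes at most 41.7 mm and 7.16 degrees, less where a joint would pass 70% of its speed; a pose out of reach is approached as far as the arm can. A call is refused whole if a number of a shift passes 41.7 or a number of a turn 0.125, either way. A call with a gripper value outside its range is refused whole. "claw" is the closure, from 0 (fully open) to 1 (shut), set as the call begins (left out, the last holds). The fingers move at their own pace and stop on an object; "grip_force" is the grip in N (left out, the last holds). Time passes only in rows, so rows that do not move let the fingers close. It gives the time, the measured TCP pose, the force, the opening and the grip force at its end, in the units of the state.
- bot.state(): the state, without advancing time (a new reading comes with each control period).
- bot.read_camera(name): name is "side" or "top"; returns a dict with "color" (420x560x3 uint8, red, green, blue), "fx", "fy", "cx", "cy" (pixels), "rvec" (rotation vector, rad) and "tvec" (3), from world to camera coordinates, as OpenCV has them. Camera axes: x right, y down, z forward; pixel columns grow to the right and rows downward; lengths in mm; the calibration is good to about 2 mm. A picture is of the moment at which its call begins. There is no depth.
- bot.job_done(): hands the job in; it is judged then, once.
Trained networks look in a picture, given as the dict that the camera call returned (one of the last four; its "shot" number tells which), for a name from the list of things; names that differ only in an ending like _2 or _b are one class to them, and where a whole thing is asked for, a point or a joint stands for the part that bears it (a point fixed in the world has none). Each returns a list of dicts, best first, with "score" (0 to 1); they miss things now and then, are a little off and sometimes report something else, mostly with a low value. They report only what shows in the picture. A call takes as long as a camera call.
- bot.search_frame(thing, picture): "rect" ([left, top, right, bottom] in pixels, round what is visible of it).
The state is a dict: "time_s": time; "qpos": joint angles; "qvel": joint speeds; "tau": joint torques, N m; "tcp_pos": TCP position; "ee_rot": TCP orientation; "force": force on the tool from outside, world axes, zero at the start; "torque": the same for the moment, N m; "finger_gap": opening from 0.0 (shut) to 1.0 (fully open); "finger_force": force on a finger pad.
Only numpy, scipy, OpenCV 4.12 (cv2) and the standard library are available. Lean on these libraries where they do the work, as an engineer would, in place of code of your own. Each camera call takes 0.05 s, during which the arm holds its last target. There are 200 camera calls.

### The job

The belt pulley that leans on the two-post stand belongs in the empty bay of the low pulley rack. Stand it up, roll it there on its rim along the bench, round whatever is in the way, without lifting it off the bench or letting it fall over, and leave it standing upright between the tines, over the sill and against the stop. Do not push over or shift the parked pulley or the other things on the bench.

Things in the scene. Friction and masses are not known exactly. Their poses are not given: they have to be found in the camera images.
- pulley_centre (a point): Centre of the loose aluminium belt pulley, 0.28 to 0.46 kg: a disc 96 mm in diameter and 24 mm thick (two black rubber-rimmed flanges, groove between; flat faces with five dark holes), with a steel axle stub 14 mm in diameter standing 16 mm out of the middle of each face (56 mm over the stub ends). Upright on its rim, the centre is 48 mm up; it stands by itself and rolls easily, coasting 1 to 6 cm from a slow push
- pulley: The same pulley; origin at its centre. x is its axle; y and z lie in the plane of the disc and turn with it. At the start it leans 0.56 rad (32 degrees) from upright, its top towards the stand (-x of the stand), z pointing up along the slope, its lower edge on the bench and its centre 47 mm up
- stand_mid (a point): Point midway between the two ball tips of the fixed lean stand on which the pulley leans. The tips stand 48 mm above the bench on 10 mm posts, 34 mm either side of this point along y; x points from the posts to the pulley; the steel foot plate reaches 13 mm in +x and 37 mm in -x, 8 mm high
- free_bay (a point): Place of the pulley's centre in the rack's empty bay, 48 mm above the bench; a thin dark strip on the bench marks this bay. y points inwards from mouth to stop; x across. Bay 34 mm wide between tines 26 mm high; splayed lead-in bars 8 mm high begin 88 mm before this point. A sill 3 mm high lies 26 to 20 mm before it; the stop's rubber face, 63 mm high, 49 mm beyond it. Its floor is the bench
- rack: The fixed rack: origin on the bench between its two bays, each 42 mm to one side along x; y inwards as for free_bay. 150 mm wide; wooden stop board 66 mm high across the far end
- parked_pulley: Another pulley of the same shape, standing in the other bay; it stays there. Origin at its centre
- small_carton_mid (a point): Centre of a closed cardboard carton, 67 x 78 mm and 74 mm high
- solder_reel_mid (a point): Axis, half-way up, of a standing reel of solder wire, 57 mm in diameter, 40 mm high (a loose wire end sticks up to 53 mm)
- tape_roll_mid (a point): Centre of a roll of tape lying flat, 64 mm in diameter, 18 mm high
- pliers_mid (a point): Middle of a pair of pliers lying along its y, 178 mm long, 55 mm wide, 14 mm high
- varnish_can_mid (a point): Point 35 mm up in an open tin, 70 mm in diameter and 70 mm high, with a wire dauber sticking out to 122 mm
- parts_tray: Fixed blue parts tray, 110 mm along its x, 170 mm along its y, 42 mm high; origin at the centre of its underside
- white_box_mid (a point): Centre of a white carton, 66 x 78 mm and 82 mm high

How it is judged (in metres and radians):
On the way, in this order (a step that is already met when the one before it is completed fails the run):
1. the pulley is stood up off the stand (within 7 degrees of upright) (angle between pulley's own x axis and vertical between 1.4508 and 1.6908 rad), for 0.2 s.
2. it has rolled a quarter turn on its rim, upright (angle between pulley's own x axis and vertical between 1.2708 and 1.8708 rad and angle between pulley's own z axis and vertical above 1.35 rad), for 0.05 s.
3. it has rolled half a turn on its rim, upright (angle between pulley's own x axis and vertical between 1.2708 and 1.8708 rad and angle between pulley's own z axis and vertical above 2.6 rad), for 0.05 s.
At the end, for the whole second after the job is handed in: The pulley stands upright (within 6 degrees) and still on the bench in the empty bay, its centre within 10 mm of the bay's place (past the sill, against the stop) and its axle within 10 degrees of square to the bay (horizontal distance between pulley_centre and free_bay below 0.01 m and angle between the x axis of pulley and the x axis of free_bay, either way round below 0.17 rad and angle between pulley's own x axis and vertical between 1.4708 and 1.6708 rad and height (world z) of pulley_centre between 0.045 and 0.052 m and linear speed of pulley below 0.02 m/s and angular speed of pulley below 0.4 rad/s); the robot touches nothing.
It fails at once if the pulley falls over (leans more than 57 degrees from upright) (angle between pulley's own x axis and vertical below 0.57 rad or angle between pulley's own x axis and vertical above 2.57 rad).
It fails at once if the pulley is lifted off the bench (by more than 12 mm) (height (world z) of pulley_centre above 0.06 m).
It fails at once if the parked pulley is shifted by more than 15 mm (distance of parked_pulley from where it was at the start of the episode above 0.015 m).
It fails at once if another thing on the bench is shifted by more than 25 mm or knocked over (distance of any of small_carton_mid, solder_reel_mid, tape_roll_mid, pliers_mid, varnish_can_mid, white_box_mid from where it was at the start of the episode above 0.025 m or angle between any of small_carton_mid, solder_reel_mid, tape_roll_mid, pliers_mid, varnish_can_mid, white_box_mid's own z axis and vertical above 0.4 rad).
It also fails if it takes over 72 s, if anything falls off the work surface, if the arm or the gripper's body presses on something with over 40 N, if the wrist force passes 120 N, or if a joint passes its speed limit or range.

## Working session

There is one attempt and no reset: what is moved stays moved. The work goes in short steps, Python scripts to look and compute and a tool call to move; the robot and the scene stay as the last step left them, time stands still between calls to the robot, and variables do not carry over. Pictures are saved under pics/ and viewed, at most 10 in all, crops included, and the job is handed in when it is done.

Besides the shell and the picture viewer there is one more tool, called after "Request:" as name(argument=value, ...), one argument or row to a line, values as JSON. carry_out: Moves the arm, as the interface text tells. Its arguments: {"type":"object","properties":{"increments":{"type":"array","items":{"type":"number"}},"claw":{"type":"number"},"grip_force":{"type":"number"}},"required":["increments"]}

```bash
mkdir -p pics
cat > h.py <<'E'
import numpy as np, cv2
from bench import bot
def P(pic):
    R=cv2.Rodrigues(np.array(pic["rvec"],float))[0]; t=np.array(pic["tvec"],float).ravel(); return R,t
def ray(pic,u,v,z):
    R,t=P(pic); d=R.T@np.array([(u-pic["cx"])/pic["fx"],(v-pic["cy"])/pic["fy"],1]); c=-R.T@t
    return (c+d*(z-c[2])/d[2]).round(1)
def proj(pic,p):
    R,t=P(pic); q=R@np.array(p,float)+t; return (round(pic["fx"]*q[0]/q[2]+pic["cx"],1),round(pic["fy"]*q[1]/q[2]+pic["cy"],1))
def save(pic,n,crop=None,s=1):
    im=pic["color"][:,:,::-1]
    if crop: l,t,r,b=crop; im=im[t:b,l:r]
    cv2.imwrite("pics/"+n,cv2.resize(np.ascontiguousarray(im),None,fx=s,fy=s,interpolation=cv2.INTER_CUBIC))
E
python3 - <<'E'
from h import *
print(bot.state())
for n in("top","side"):
    p=bot.read_camera(n); save(p,n+"0.png",s=1.42); R,t=P(p); print(n,(-R.T@t).round(),R.round(2).tolist(),p["fx"],p["cx"],p["cy"])
    for th,z in [("pulley",47),("stand_mid",48),("free_bay",0),("rack",30),("parked_pulley",48),("small_carton_mid",74),("solder_reel_mid",40),("tape_roll_mid",18),("pliers_mid",14),("varnish_can_mid",70),("parts_tray",42),("white_box_mid",82)]:
        for r in bot.search_frame(th,p)[:2]:
            l,tt,rr,b=r["rect"]; print(th,round(r["score"],2),np.round(r["rect"]).tolist(),ray(p,(l+rr)/2,(tt+b)/2,z))
E
```

```text
{'time_s': 0.0, 'qpos': array([-1.10897776e+00,  2.41414342e-01,  3.70551366e-03,  1.33521880e+00,
        3.93240877e-05,  1.57079598e+00]), 'qvel': array([-0.00154346, -0.0007798 , -0.00095422, -0.0008902 ,  0.00167989,
        0.00015596]), 'tau': array([-8.29135352e-04, -3.72323227e+01,  2.52405506e+01,  1.71891181e-02,
        1.58115367e-04, -1.35590730e-05]), 'tcp_pos': array([ 222.50985554, -447.03529467,  230.40515716]), 'ee_rot': array([ 9.73458109e-01,  2.28862786e-01, -2.24747680e-04, -1.04186801e-03]), 'force': array([0.23958089, 0.11364849, 0.38350536]), 'torque': array([ 0.02481526,  0.02498493, -0.02326855]), 'finger_force': 0.0, 'finger_gap': 1.0012378964416973}
top [ 322.  -61. 1378.] [[-0.03, -1.0, -0.0], [-0.98, 0.03, -0.21], [0.21, -0.0, -0.98]] 481.803289679119 281.44550876972005 207.0066928469339
pulley 0.68 [356.0, 250.0, 389.0, 274.0] [ 446.8 -311.1   47. ]
stand_mid 0.8 [347.0, 262.0, 385.0, 283.0] [ 417.8 -292.6   48. ]
free_bay 0.45 [153.0, 236.0, 176.0, 248.0] [523.3 275.    0. ]
rack 0.65 [141.0, 198.0, 199.0, 251.0] [570.9 252.2  30. ]
parked_pulley 0.8
[... 917 characters left out ...]
.0] [522.3 276.3   0. ]
rack 0.78 [146.0, 295.0, 270.0, 393.0] [554.2 281.   30. ]
parked_pulley 0.93 [161.0, 292.0, 208.0, 346.0] [613.7 272.3  48. ]
small_carton_mid 0.62 [151.0, 221.0, 194.0, 270.0] [742.3 163.3  74. ]
solder_reel_mid 0.72 [295.0, 213.0, 318.0, 241.0] [551.4 -68.1  40. ]
tape_roll_mid 0.68 [212.0, 231.0, 238.0, 258.0] [692.6  61.3  18. ]
pliers_mid 0.68 [312.0, 142.0, 349.0, 171.0] [ 659.6 -417.4   14. ]
varnish_can_mid 0.84 [281.0, 151.0, 301.0, 178.0] [ 696. -238.   70.]
parts_tray 0.49 [370.0, 174.0, 405.0, 198.0] [ 446.2 -321.2   42. ]
parts_tray 0.27 [374.0, 183.0, 411.0, 216.0] [ 415.2 -270.3   42. ]
white_box_mid 0.9 [123.0, 253.0, 174.0, 308.0] [708.2 259.5  82. ]
```

View pics/top0.png

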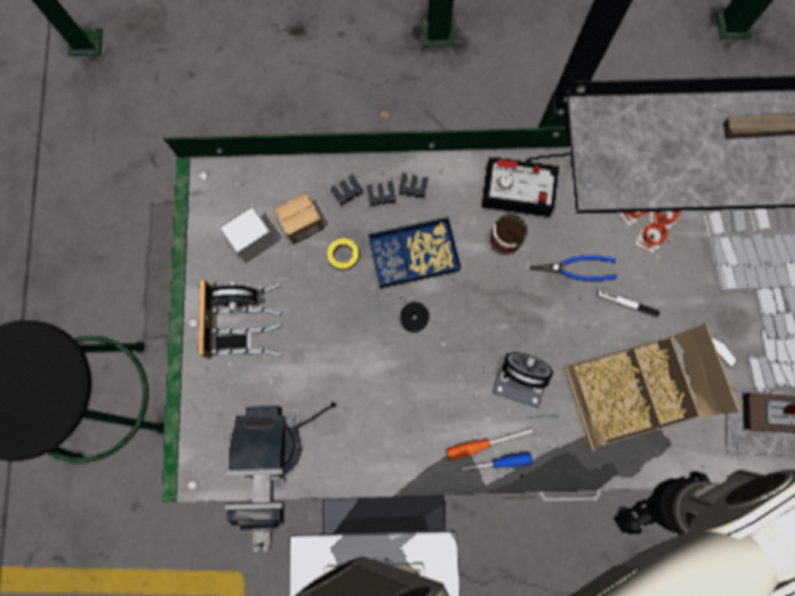

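View pics/side0.png

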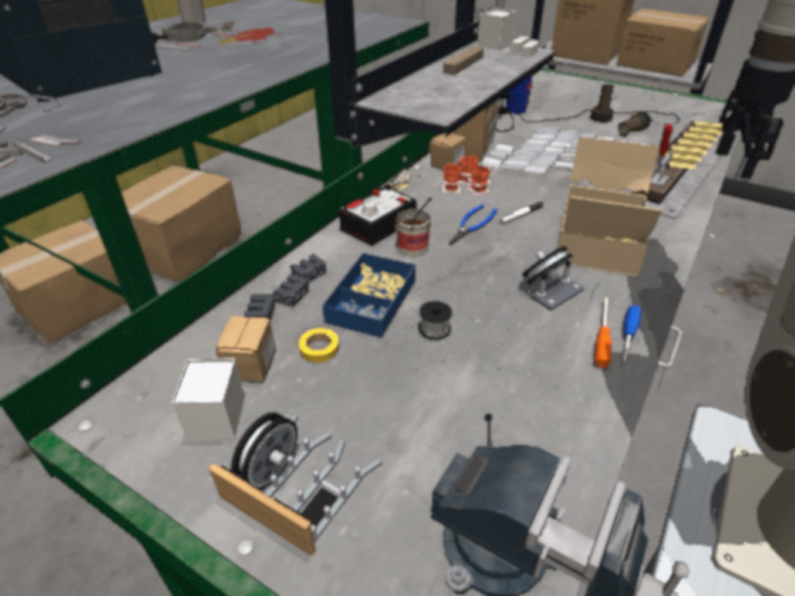

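The top and side views show the pulley leaning at about (527,370) in the top picture, with the rack at (235,320), its mouth towards -y, and the empty lower bay at (235,340). The reel is at (414,317) and the vise handle tip at (333,405). I'll zoom in for the yaw angles.

Run:
```python
from h import *
a=bot.read_camera("top"); b=bot.read_camera("side")
def c(p,l,t,w=66,h=50):
    im=np.ascontiguousarray(p["color"][t:t+h,l:l+w,::-1]); return cv2.resize(im,(396,300),interpolation=cv2.INTER_CUBIC)
cv2.imwrite("pics/z.png",np.vstack([np.hstack([c(a,335,240),c(b,355,170)]),np.hstack([c(a,138,196),c(b,150,290,132,100)])]))
# vise handle knob triangulation
def rr(p,u,v):
    R,t=P(p); d=R.T@np.array([(u-p["cx"])/p["fx"],(v-p["cy"])/p["fy"],1]); return -R.T@t,d/np.linalg.norm(d)
def tri(u1,v1,u2,v2):
    A=np.zeros((3,3));B=np.zeros(3)
    for c0,d in(rr(a,u1,v1),rr(b,u2,v2)):
        M=np.eye(3)-np.outer(d,d);A+=M;B+=M@c0
    return np.linalg.solve(A,B).round(1)
print("knob",tri(234.5,285.2,343.7,293.7)); print("box corner",ray(a,401,258,60),ray(a,401,258,0))
print("parked",tri(165,209.5,184.5,319),"strip side",ray(b,225.5,359.5,0),"strip top",ray(a,164.5,241,0))
print("pulley",tri(372.5,262,387,187))
```

```text
knob [393.9  69.1  45.4]
box corner [ 454.4 -387.9   60. ] [ 460.4 -402.7    0. ]
parked [614.9 267.6  40. ] strip side [523.  276.3   0. ] strip top [527.7 274.7   0. ]
pulley [ 446.2 -312.5   43.7]
```

View pics/z.png

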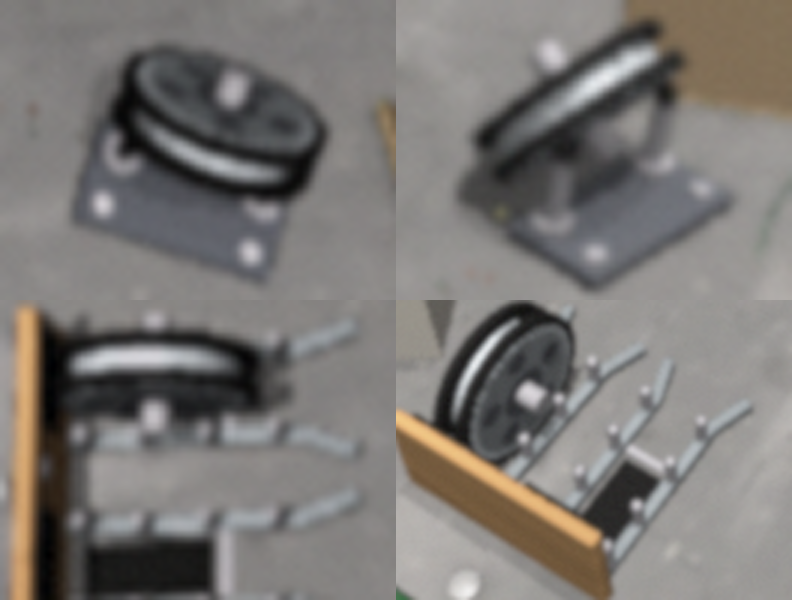

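Run:
```python
from h import *
a=bot.read_camera("top"); b=bot.read_camera("side")
save(a,"rack.png",(138,190,218,255),8)
T=lambda x,y,l,t,z,p=a,s=6:ray(p,l+x/s,t+y/s,z)
p,q=T(103,205,335,240,8),T(250,252,335,240,8); print("screws",p,q,np.degrees(np.arctan2(*(q-p)[:2])))
p,q=T(75,218,335,240,8),T(268,280,335,240,8); print("edge",p,q)
p,q=T(50+0,0,355,170,8,b)if 0 else T(598,0,0,0,8,b),0
print("side screws",ray(b,355+(597-396)/6,170+253/6,8),ray(b,355+(703-396)/6,170+187/6,8))
print("post feet top",T(122,155,335,240,8),T(263,210,335,240,8)," side",ray(b,355+(555-396)/6,170+218/6,8),ray(b,355+(662-396)/6,170+160/6,8))
print("upper stub end top (z~62)",T(232,85,335,240,62),"side",ray(b,355+(545-396)/6,170+50/6,62))
for n,pt in {"t1a":(78,437),"t1b":(280,430),"t2a":(75,523),"t2b":(285,515)}.items(): print(n,T(*pt,138,196,20))
S=lambda x,y,z:ray(b,150+(x-396)/3,290+(y-300)/3,z)
print("side sill",S(630,455,3),S(665,472,3),"tine mid posts",S(580,478,26),S(613,435,26),S(647,398,26),"near",S(610,548,26),S(637,507,26),S(670,467,26),S(703,427,26))
print("board top",S(396,415,66),S(605,530,66))
```

```text
screws [ 417.8 -259.5    8. ] [ 394.1 -327.1    8. ] -160.67975639009623
edge [ 412.1 -246.     8. ] [ 380.9 -334.6    8. ]
side screws [ 415.8 -259.3    8. ] [ 391.5 -328.2    8. ]
post feet top [ 441.  -269.8    8. ] [ 413.4 -334.5    8. ]  side [ 439.7 -272.7    8. ] [ 413.5 -337.9    8. ]
upper stub end top (z~62) [ 466.7 -313.5   62. ] side [ 468.7 -314.1   62. ]
t1a [446.9 305.7  20. ]
t1b [447.6 211.3  20. ]
t2a [407.1 305.9  20. ]
t2b [408.2 208.3  20. ]
side sill [539.6 247.4   3. ] [514.5 245.4   3. ] tine mid posts [544.4 284.6  26. ] [545.9 252.4  26. ] [544.3 221.3  26. ] near [502.9 308.8  26. ] [505.1 281.7  26. ] [504.2 251.7  26. ] [503.1 219.9  26. ]
board top [639.2 324.8  66. ] [494.4 317.1  66. ]
```

View pics/rack.png

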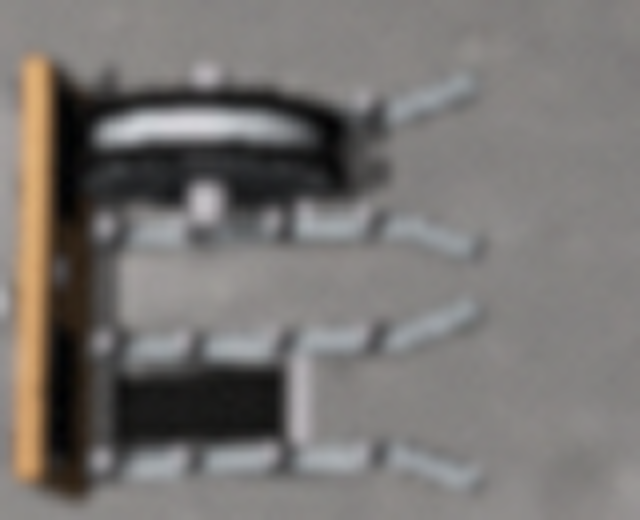

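Run:
```python
from h import *
a=bot.read_camera("top")
S=lambda x,y,z:ray(a,138+x/8,190+y/8,z)
print(S(103,400,24),S(375,393.5,24),"sill",S(298,400,3),"strip",S(118,405,0),S(283,405,0),"board",S(40,60,66),S(20,475,66),"lead",S(480,390,8))
# tilted grasp pose
from scipy.spatial.transform import Rotation as Ro
d=np.array([np.cos(np.radians(70)),np.sin(np.radians(70)),0]);n=np.array([d[1],-d[0],0]);z=np.array([0,0,1.])
def tool(th,s=1): # lean th ; tool z down-slope ; y along axle
    u=-np.sin(th)*n+np.cos(th)*z; ax=np.cos(th)*n+np.sin(th)*z
    tz=-u; ty=s*ax; return np.stack([np.cross(ty,tz),ty,tz],1)
s0=bot.state(); R0=Ro.from_quat(s0["ee_rot"]); print(R0.as_matrix().round(2).tolist())
for s in(1,-1):
    R=tool(.56,s); print(s,(R0.inv()*Ro.from_matrix(R)).as_rotvec().round(3),R.round(3).tolist())
```

```text
[528.  307.5  24. ] [527.7 211.1  24. ] sill [529.3 243.    3. ] strip [529.7 308.6   0. ] [528.1 249.1   0. ] board [642.3 321.8  66. ] [496.5 323.7  66. ] lead [530.4 176.7   8. ]
[[0.9, 0.45, -0.0], [0.45, -0.9, 0.0], [-0.0, -0.0, -1.0]]
1 [-0.533  0.213 -0.74 ] [[0.342, 0.796, 0.499], [0.94, -0.29, -0.182], [-0.0, 0.531, -0.847]]
-1 [0.265 0.663 2.305] [[-0.342, -0.796, 0.499], [-0.94, 0.29, -0.182], [0.0, -0.531, -0.847]]
```

```bash
cat >> h.py <<'E'
from scipy.spatial.transform import Rotation as Ro
def tool(th,yaw): # lean th, heading yaw deg; tool x = roll direction, tool y = axle
    y=np.radians(yaw); d=np.array([np.cos(y),np.sin(y),0]);n=np.array([d[1],-d[0],0]);z=np.array([0,0,1.])
    tz=np.sin(th)*n-np.cos(th)*z; ty=np.cos(th)*n+np.sin(th)*z
    return np.stack([d,ty,tz],1)
def plan(p,R,N,p0=None,R0=None):
    s=bot.state(); R0=Ro.from_quat(s["ee_rot"]) if R0 is None else Ro.from_matrix(R0); p0=s["tcp_pos"] if p0 is None else p0
    w=(R0.inv()*Ro.from_matrix(R)).as_rotvec()/N
    M=sum((R0*Ro.from_rotvec(k*w)).as_matrix() for k in range(N))
    t=np.linalg.solve(M,np.array(p)-p0)
    print(N,"x",t.round(1).tolist(),w.round(4).tolist()); return np.array(p),R
E
python3 - <<'E'
from h import *
C=np.array([445,-308,47.]);R=tool(.56,70)
p,_=plan(C-93*R[:,2],R,24); plan(C+17*R[:,2],R,12,p,R)
E
```

```text
24 x [9.7, -0.3, 4.9] [-0.0222, 0.0089, -0.0308]
12 x [-0.0, 0.0, 9.2] [0.0, 0.0, 0.0]
```

Request:
carry_out(
  increments=[9.7, -0.3, 4.9, -0.0222, 0.0089, -0.0308, 9.7, -0.3, 4.9, -0.0222, 0.0089, -0.0308, 9.7, -0.3, 4.9, -0.0222, 0.0089, -0.0308, 9.7, -0.3, 4.9, -0.0222, 0.0089, -0.0308, 9.7, -0.3, 4.9, -0.0222, 0.0089, -0.0308, 9.7, -0.3, 4.9, -0.0222, 0.0089, -0.0308, 9.7, -0.3, 4.9, -0.0222, 0.0089, -0.0308, 9.7, -0.3, 4.9, -0.0222, 0.0089, -0.0308, 9.7, -0.3, 4.9, -0.0222, 0.0089, -0.0308, 9.7, -0.3, 4.9, -0.0222, 0.0089, -0.0308, 9.7, -0.3, 4.9, -0.0222, 0.0089, -0.0308, 9.7, -0.3, 4.9, -0.0222, 0.0089, -0.0308],
  claw=0.1,
)

```text
time_s: 2.55
tcp_pos: [320.5, -380.3, 176.6]
ee_rot: [0.905, 0.402, 0.082, 0.117]
force: [0.0, 0.2, -0.0]
finger_gap: 0.898
finger_force: 0.0
```

Request:
carry_out(
  increments=[9.7, -0.3, 4.9, -0.0222, 0.0089, -0.0308, 9.7, -0.3, 4.9, -0.0222, 0.0089, -0.0308, 9.7, -0.3, 4.9, -0.0222, 0.0089, -0.0308, 9.7, -0.3, 4.9, -0.0222, 0.0089, -0.0308, 9.7, -0.3, 4.9, -0.0222, 0.0089, -0.0308, 9.7, -0.3, 4.9, -0.0222, 0.0089, -0.0308, 9.7, -0.3, 4.9, -0.0222, 0.0089, -0.0308, 9.7, -0.3, 4.9, -0.0222, 0.0089, -0.0308, 9.7, -0.3, 4.9, -0.0222, 0.0089, -0.0308, 9.7, -0.3, 4.9, -0.0222, 0.0089, -0.0308, 9.7, -0.3, 4.9, -0.0222, 0.0089, -0.0308, 9.7, -0.3, 4.9, -0.0222, 0.0089, -0.0308],
)

```text
time_s: 3.55
tcp_pos: [399.6, -290.2, 126.2]
ee_rot: [0.787, 0.552, 0.159, 0.227]
force: [0.6, -0.4, -0.5]
finger_gap: 0.899
finger_force: 0.0
```

Run:
```python
from h import *
C=np.array([445,-308,47.]);R=tool(.56,70)
s=bot.state(); print(s["tcp_pos"],s["finger_gap"]); print(C-93*R[:,2]); plan(C+17*R[:,2],R,12)
a=bot.read_camera("top"); b=bot.read_camera("side")
def c(p,l,t,w=99,h=75):
    im=np.ascontiguousarray(p["color"][t:t+h,l:l+w,::-1]); return cv2.resize(im,(396,300),interpolation=cv2.INTER_CUBIC)
cv2.imwrite("pics/z2.png",np.hstack([c(a,320,230),c(b,335,150)]))
```

```text
[ 399.61485795 -290.2064075   126.16236969] 0.8991469694288227
[ 398.57888721 -291.1040967   125.79472532]
12 x [-0.1, -0.1, 9.2] [0.0002, -0.0001, 0.0001]
```

View pics/z2.png

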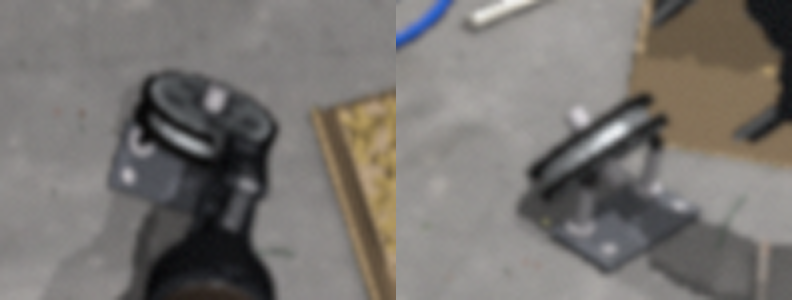

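The view shows the pulley still leaning on the stand, with the gripper behind it at lower right in the top crop (245,190). I'll check the projection of the tool against this.

Run:
```python
from h import *
a=bot.read_camera("top"); b=bot.read_camera("side"); R=tool(.56,70); t=bot.state()["tcp_pos"]
for nm,p in {"tcp":t,"up":t+38*R[:,1]-11*R[:,2],"lo":t-38*R[:,1]-11*R[:,2],"C":np.array([445,-308,47.]),"stubup":np.array([445,-308,47.])+28*R[:,1]}.items():
    u=proj(a,p);v=proj(b,p); print(nm,(u[0]-320)*4,(u[1]-230)*4,"|",396+(v[0]-335)*4,(v[1]-150)*4)
```

```text
tcp 204.4000000000001 190.79999999999995 | 687.2 78.79999999999995
up 224.4000000000001 147.5999999999999 | 661.2 18.799999999999955
lo 185.20000000000005 248.4000000000001 | 735.5999999999999 122.0
C 204.79999999999995 130.79999999999995 | 602.8 147.60000000000002
stubup 218.4000000000001 95.60000000000002 | 578.4000000000001 112.79999999999995
```

Request:
carry_out(
  increments=[0.1, 0, 9.2, 0, 0, 0, 0.1, 0, 9.2, 0, 0, 0, 0.1, 0, 9.2, 0, 0, 0, 0.1, 0, 9.2, 0, 0, 0, 0.1, 0, 9.2, 0, 0, 0, 0.1, 0, 9.2, 0, 0, 0],
)

```text
time_s: 4.25
tcp_pos: [427.9, -301.4, 79.9]
ee_rot: [0.787, 0.551, 0.159, 0.227]
force: [-0.8, 0.1, -0.5]
finger_gap: 0.899
finger_force: 0.0
```

Request:
carry_out(
  increments=[0.1, 0, 9.2, 0, 0, 0, 0.1, 0, 9.2, 0, 0, 0, 0.1, 0, 9.2, 0, 0, 0, 0.1, 0, 9.2, 0, 0, 0, 0.1, 0, 9.2, 0, 0, 0, 0.1, 0, 9.2, 0, 0, 0],
)

```text
time_s: 4.75
tcp_pos: [455.5, -309.8, 32.0]
ee_rot: [0.787, 0.551, 0.159, 0.227]
force: [1.3, 0.2, 0.5]
finger_gap: 0.899
finger_force: 0.0
```

Run:
```python
from h import *
R=tool(.56,70); s=bot.state(); print(s["tcp_pos"],s["force"],s["finger_gap"]); t=s["tcp_pos"]
print((np.array([445,-306.5,47.])+17*R[:,2]-t)@R)
a=bot.read_camera("top"); b=bot.read_camera("side")
def c(p,l,t,w=66,h=50):
    im=np.ascontiguousarray(p["color"][t:t+h,l:l+w,::-1]); return cv2.resize(im,(396,300),interpolation=cv2.INTER_CUBIC)
cv2.imwrite("pics/z3.png",np.hstack([c(a,335,240),c(b,355,165)]))
```

```text
[ 455.46314992 -309.80959733   31.96272109] [1.26840904 0.15308502 0.455621  ] 0.8986538534726294
[-0.46860385 -1.30178943 -1.56438667]
```

View pics/z3.png

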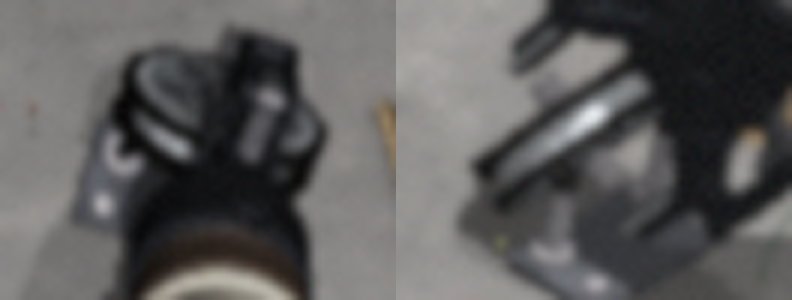

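Run:
```python
from h import *
a=bot.read_camera("top"); b=bot.read_camera("side"); R=tool(.56,70); t=bot.state()["tcp_pos"]; C=np.array([445,-306.5,47.])
for nm,p in {"tcp":t,"uptip":t+38*R[:,1]-11*R[:,2],"uptipback":t+52*R[:,1]-11*R[:,2],"lotip":t-38*R[:,1]-11*R[:,2],"C":C,"stubup":C+28*R[:,1]}.items():
    u=proj(a,p);v=proj(b,p); print(nm,np.round([(u[0]-335)*6,(u[1]-240)*6,396+(v[0]-355)*6,(v[1]-165)*6]))
```

```text
tcp [212. 118. 560. 151.]
uptip [240.  57. 525.  69.]
uptipback [250.  30. 507.  43.]
lotip [185. 198. 624. 211.]
C [214. 136. 585. 133.]
stubup [234.  83. 548.  80.]
```

The crop shows the fingers straddling the disc, with the upper tip at (515,60) in the side crop, just past the stub at (545,88). I'll shift a touch towards +d and close.

Request:
carry_out(
  increments=[2.5, -1, 0, 0, 0, 0, 0, 0, 0, 0, 0, 0],
)

```text
time_s: 5.12
tcp_pos: [454.8, -306.4, 32.2]
ee_rot: [0.787, 0.551, 0.159, 0.226]
force: [0.2, 0.3, -1.1]
finger_gap: 0.903
finger_force: 0.0
```

Request:
carry_out(
  increments=[0, 0, 0, 0, 0, 0, 0, 0, 0, 0, 0, 0, 0, 0, 0, 0, 0, 0, 0, 0, 0, 0, 0, 0, 0, 0, 0, 0, 0, 0, 0, 0, 0, 0, 0, 0],
  claw=1.0,
  grip_force=40,
)

```text
time_s: 5.62
tcp_pos: [458.3, -308.9, 35.3]
ee_rot: [0.786, 0.551, 0.161, 0.23]
force: [5.1, -0.6, 6.0]
finger_gap: 0.639
finger_force: 43.2
```

Run:
```python
from h import *
s=bot.state(); print(s["tcp_pos"],s["force"],s["torque"],s["finger_gap"],s["finger_force"])
t=s["tcp_pos"]; R=Ro.from_quat(s["ee_rot"]).as_matrix(); print(R.round(3).tolist())
k=17; Rt=tool(.56,70); C=t-k*Rt[:,2]; print("C",C)
# pivot corner = C -48u -12n_axle ; upright
u=-Rt[:,2]; ax=Rt[:,1]; piv=C-48*u-12*ax; print("piv",piv)
Ru=tool(0,70); C2=piv+48*np.array([0,0,1])+12*Ru[:,1]; C2[2]=48
p,_=plan(C2-np.array([0,0,k]),Ru,24); plan(p+20*Ru[:,1],Ru,8,p,Ru)
```

```text
[ 458.29771776 -308.90192603   35.27980285] [ 5.10044457 -0.60937543  6.04081444] [-0.43719262 -1.27073068  0.02598037] 0.6392958474666325 43.16345572471619
[[0.341, 0.792, 0.506], [0.94, -0.287, -0.185], [-0.001, 0.539, -0.842]]
C [ 449.81213801 -305.81342758   49.68313974]
piv [ 464.21750952 -311.05655402    2.64066003]
24 x [-0.0, 0.7, 0.4] [0.0237, 0.0, 0.0]
8 x [-0.0, 2.5, -0.0] [0.0, 0.0, 0.0]
```

Request:
carry_out(
  increments=[0, 0.9, 0.4, 0.0237, 0, 0, 0, 0.9, 0.4, 0.0237, 0, 0, 0, 0.9, 0.4, 0.0237, 0, 0, 0, 0.9, 0.4, 0.0237, 0, 0, 0, 0.9, 0.4, 0.0237, 0, 0, 0, 0.9, 0.4, 0.0237, 0, 0, 0, 0.9, 0.4, 0.0237, 0, 0, 0, 0.9, 0.4, 0.0237, 0, 0],
)

```text
time_s: 6.28
tcp_pos: [464.6, -311.3, 36.1]
ee_rot: [0.805, 0.563, 0.107, 0.154]
force: [-2.8, 1.6, 17.3]
finger_gap: 0.64
finger_force: 44.8
```

```bash
cat >> h.py <<'E'
def st(k=17):
    s=bot.state(); R=Ro.from_quat(s["ee_rot"]).as_matrix(); t=s["tcp_pos"]
    print("t",s["time_s"],"tcp",t.round(1),"F",s["force"].round(1),"T",s["torque"].round(2),"gap",round(s["finger_gap"],3),"ff",round(s["finger_force"],1),"lean",round(np.degrees(np.arcsin(R[2,1])),1),"xtilt",round(np.degrees(R[2,0]),1),"head",round(np.degrees(np.arctan2(R[1,0],R[0,0])),1),"C",(t-k*R[:,2]).round(1))
    return s,R,t
E
python3 - <<'E'
from h import *
s,R,t=st(); print((R.T@s["force"]).round(1))
th=np.arcsin(R[2,1]); u=-R[:,2]; C=t+17*u; print("corner z",(C-48*u-12*R[:,1]))
E
```

```text
t 6.2833 tcp [ 464.6 -311.3   36.1] F [-2.8  1.6 17.3] T [ 0.   -0.31  0.  ] gap 0.64 ff 44.8 lean 21.6 xtilt -0.1 head 70.0 C [ 458.7 -309.1   51.9]
[  0.5   3.4 -17.3]
corner z [ 464.84381374 -311.41087188    2.83953754]
```

Run:
```python
from h import *
s,R,t=st(14)
k=14; C=t-k*R[:,2]; piv=C+48*R[:,2]-12*R[:,1]; print(piv); Ru=tool(0,70)
C2=piv+12*Ru[:,1]; C2[2]=48+3; print(C2)
p,_=plan(C2-[0,0,k],Ru,16); plan(p+15*Ru[:,1],Ru,8,p,Ru)
```

```text
t 6.2833 tcp [ 464.6 -311.3   36.1] F [-2.8  1.6 17.3] T [ 0.   -0.31  0.  ] gap 0.64 ff 44.8 lean 21.6 xtilt -0.1 head 70.0 C [ 459.8 -309.5   49.1]
[ 4.65880200e+02 -3.11791644e+02  5.01081603e-02]
[ 477.15651156 -315.89588524   51.        ]
16 x [-0.0, 0.8, 0.1] [0.0236, 0.0001, -0.0]
8 x [-0.0, 1.9, -0.0] [0.0, 0.0, 0.0]
```

Request:
carry_out(
  increments=[0, 0.9, -0.2, 0.0236, 0, 0, 0, 0.9, -0.2, 0.0236, 0, 0, 0, 0.9, -0.2, 0.0236, 0, 0, 0, 0.9, -0.2, 0.0236, 0, 0, 0, 0.9, -0.2, 0.0236, 0, 0, 0, 0.9, -0.2, 0.0236, 0, 0, 0, 0.9, -0.2, 0.0236, 0, 0, 0, 0.9, -0.2, 0.0236, 0, 0],
)

```text
time_s: 6.95
tcp_pos: [468.6, -312.1, 36.4]
ee_rot: [0.816, 0.571, 0.052, 0.074]
force: [1.6, -1.8, -0.3]
finger_gap: 0.64
finger_force: 43.1
```

Run:
```python
from h import *
s,R,t=st(14);C=t-14*R[:,2];print(C+48*R[:,2]-12*R[:,1])
```

```text
t 6.95 tcp [ 468.6 -312.1   36.4] F [ 1.6 -1.8 -0.3] T [-0.2  -0.29  0.04] gap 0.64 ff 43.1 lean 10.4 xtilt 0.0 head 70.0 C [ 466.2 -311.3   50.2]
[ 463.30609255 -310.18213475    0.82688604]
```

Request:
carry_out(
  increments=[0, 1.5, 0.1, 0.0227, 0, 0, 0, 1.5, 0.1, 0.0227, 0, 0, 0, 1.5, 0.1, 0.0227, 0, 0, 0, 1.5, 0.1, 0.0227, 0, 0, 0, 1.5, 0.1, 0.0227, 0, 0, 0, 1.5, 0.1, 0.0227, 0, 0, 0, 1.5, 0.1, 0.0227, 0, 0, 0, 1.5, 0.1, 0.0227, 0, 0],
)

```text
time_s: 7.62
tcp_pos: [475.7, -314.5, 35.2]
ee_rot: [0.819, 0.573, -0.002, -0.004]
force: [-5.2, 0.7, 4.8]
finger_gap: 0.64
finger_force: 43.6
```

Run:
```python
from h import *
st(14)
```

```text
t 7.6167 tcp [ 475.7 -314.5   35.2] F [-5.2  0.7  4.8] T [ 0.24  1.31 -0.03] gap 0.64 ff 43.6 lean -0.5 xtilt 0.0 head 70.0 C [ 475.8 -314.5   49.2]
```

Request:
carry_out(
  increments=[0, 1.8, 0, 0.0, 0, 0, 0, 1.8, 0, 0, 0, 0, 0, 1.8, 0, 0, 0, 0, 0, 1.8, 0, 0, 0, 0, 0, 1.8, 0, 0, 0, 0, 0, 1.8, 0, 0, 0, 0, 0, 1.8, 0, 0, 0, 0, 0, 1.8, 0, 0, 0, 0],
)

```text
time_s: 8.28
tcp_pos: [493.4, -320.7, 36.4]
ee_rot: [0.819, 0.574, 0.001, -0.0]
force: [0.1, -0.2, -3.5]
finger_gap: 0.643
finger_force: 42.9
```

Request:
carry_out(
  increments=[0, 0, 0, 0, 0, 0, 0, 0, 0, 0, 0, 0, 1, 0, 0, 0, 0, 0, 2, 0, 0, 0, 0, 0, 3, 0, 0, 0, 0, 0, 3, 0, 0, 0, 0, 0, 3, 0, 0, 0, 0, 0, 3, 0, 0, 0, 0, 0, 3, 0, 0, 0, 0, 0, 3, 0, 0, 0, 0, 0],
  grip_force=20,
)

```text
time_s: 9.12
tcp_pos: [500.6, -300.6, 36.6]
ee_rot: [0.819, 0.574, 0.001, 0.0]
force: [0.3, -0.7, -3.3]
finger_gap: 0.64
finger_force: 42.9
```

Run:
```python
from h import *
st(14)
a=bot.read_camera("top"); b=bot.read_camera("side")
def c(p,l,t,w=80,h=60):
    im=np.ascontiguousarray(p["color"][t:t+h,l:l+w,::-1]); return cv2.resize(im,(396,300),interpolation=cv2.INTER_CUBIC)
cv2.imwrite("pics/z4.png",np.hstack([c(a,325,225),c(b,340,150)]))
```

```text
t 9.1167 tcp [ 500.6 -300.6   36.6] F [ 0.3 -0.7 -3.3] T [-0.03 -0.   -0.02] gap 0.64 ff 42.9 lean 0.0 xtilt 0.0 head 70.0 C [ 500.6 -300.6   50.6]
```

View pics/z4.png

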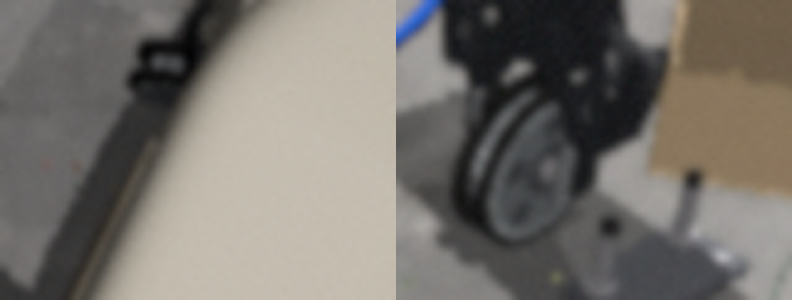

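The side crop shows the pulley upright between the fingers at about (520,175), clear of the stand. The force reads as its weight hanging, so I'll lower it onto the bench and set the grip to its minimum.

Request:
carry_out(
  increments=[0, 0, 1, 0, 0, 0, 0, 0, 1, 0, 0, 0, 0, 0, 1, 0, 0, 0, 0, 0, 0, 0, 0, 0],
  claw=0.99,
  grip_force=20,
)

```text
time_s: 9.55
tcp_pos: [500.6, -301.3, 35.1]
ee_rot: [0.819, 0.573, 0.001, 0.001]
force: [-2.5, 1.4, 6.0]
finger_gap: 0.644
finger_force: 43.7
```

Run:
```python
from h import *
st(14)
```

```text
t 9.55 tcp [ 500.6 -301.3   35.1] F [-2.5  1.4  6. ] T [ 0.33  0.6  -0.04] gap 0.644 ff 43.7 lean 0.1 xtilt 0.0 head 70.0 C [ 500.6 -301.3   49.1]
```

Request:
carry_out(
  increments=[0, 0, 0, 0, 0, 0, 0, 0, 0, 0, 0, 0, 0, 0, 0, 0, 0, 0],
  claw=0.33,
  grip_force=20,
)

```text
time_s: 9.8
tcp_pos: [500.8, -301.5, 33.9]
ee_rot: [0.819, 0.573, 0.001, 0.001]
force: [-0.1, 0.0, 0.1]
finger_gap: 0.669
finger_force: 0.0
```

Request:
carry_out(
  increments=[0, 0, 0, 0, 0, 0, 0, 0, 0, 0, 0, 0, 0, 0, 0, 0, 0, 0],
  claw=0.4,
  grip_force=20,
)

```text
time_s: 10.05
tcp_pos: [500.7, -301.3, 33.9]
ee_rot: [0.819, 0.573, 0.001, 0.0]
force: [-0.4, 0.8, 3.4]
finger_gap: 0.649
finger_force: 21.0
```

Run:
```python
from h import *
st(14)
```

```text
t 10.05 tcp [ 500.7 -301.3   33.9] F [-0.4  0.8  3.4] T [0.04 0.22 0.  ] gap 0.649 ff 21.0 lean 0.1 xtilt 0.0 head 70.0 C [ 500.7 -301.3   47.9]
```

Request:
carry_out(
  increments=[1, 0, 0, 0, 0, 0, 2, 0, 0, 0, 0, 0, 3, 0, 0, 0, 0, 0, 4, 0, 0, 0, 0, -0.02, 5, 0, 0, 0, 0, -0.02, 5, 0, 0, 0, 0, -0.02, 5, 0, 0, 0, 0, -0.02, 5, 0, 0, 0, 0, -0.02],
)

```text
time_s: 10.72
tcp_pos: [510.0, -271.8, 33.4]
ee_rot: [0.789, 0.615, 0.001, -0.0]
force: [-0.9, -2.0, 1.0]
finger_gap: 0.649
finger_force: 21.1
```

Run:
```python
from h import *
s,R,t=st(14); print((R.T@s["force"]).round(1),(R.T@s["torque"]).round(2))
b=bot.read_camera("side"); u=proj(b,t-[0,0,-14]); print(u)
x,y=int(u[0]),int(u[1]); save(b,"z5.png",(x-30,y-25,x+30,y+25),8)
```

```text
t 10.7167 tcp [ 510.  -271.8   33.4] F [-0.9 -2.   1. ] T [-0.7   0.17  0.01] gap 0.649 ff 21.1 lean 0.0 xtilt 0.1 head 75.9 C [ 510.  -271.8   47.4]
[-2.2 -0.3 -1. ] [-0.   -0.72 -0.01]
(np.float64(358.2), np.float64(186.0))
```

View pics/z5.png

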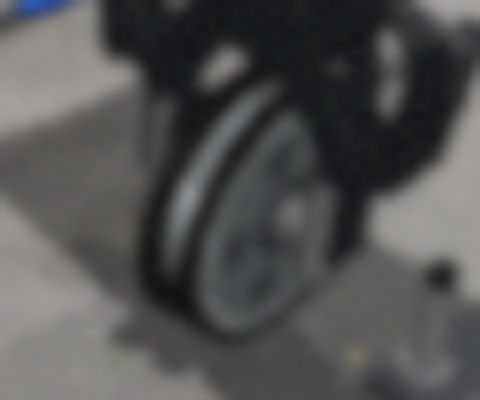

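The crop shows the pulley upright, with the near stub (290,215) properly against the finger on its right. I'll press down slightly more to tell rolling from sliding.

Request:
carry_out(
  increments=[5, 0, 0.3, 0, 0, -0.03, 5, 0, 0.3, 0, 0, -0.03, 5, 0, 0.3, 0, 0, -0.03, 5, 0, 0.3, 0, 0, -0.03, 5, 0, 0.3, 0, 0, -0.03, 5, 0, 0, 0, 0, -0.03, 5, 0, 0, 0, 0, -0.03, 5, 0, 0, 0, 0, -0.03],
)

```text
time_s: 11.43
tcp_pos: [515.8, -232.4, 32.1]
ee_rot: [0.709, 0.705, 0.001, 0.0]
force: [-1.0, -2.0, 2.1]
finger_gap: 0.648
finger_force: 21.2
```

Run:
```python
from h import *
s,R,t=st(14); print((R.T@s["force"]).round(1),(R.T@s["torque"]).round(2))
b=bot.read_camera("side"); u=proj(b,t-[0,0,-14])
x,y=int(u[0]),int(u[1]); save(b,"z6.png",(x-30,y-25,x+30,y+25),8)
```

```text
t 11.4333 tcp [ 515.8 -232.4   32.1] F [-1.  -2.   2.1] T [-0.72 -0.01 -0.07] gap 0.648 ff 21.2 lean 0.1 xtilt 0.0 head 89.7 C [ 515.8 -232.4   46.1]
[-2.  -1.  -2.1] [-0.02 -0.72  0.07]
```

Request:
carry_out(
  increments=[5, 0, 0, 0, 0, -0.06, 5, 0, 0, 0, 0, -0.06, 5, 0, 0, 0, 0, -0.06, 5, 0, 0, 0, 0, -0.06, 5, 0, 0, 0, 0, -0.06, 5, 0, 0, 0, 0, -0.06, 5, 0, 0, 0, 0, -0.05, 5, 0, 0, 0, 0, 0, 5, 0, 0, 0, 0, 0, 5, 0, 0, 0, 0, 0, 5, 0, 0, 0, 0, 0, 5, 0, 0, 0, 0, 0],
)

```text
time_s: 12.48
tcp_pos: [499.5, -175.2, 32.0]
ee_rot: [0.552, 0.834, 0.001, 0.0]
force: [1.4, -1.8, 0.1]
finger_gap: 0.648
finger_force: 21.4
```

Run:
```python
from h import *
s,R,t=st(14); print((R.T@s["force"]).round(1),(R.T@s["torque"]).round(2))
a=bot.read_camera("top");b=bot.read_camera("side")
for p in(a,b):
    for th in("pulley","solder_reel_mid"):
        for r in bot.search_frame(th,p)[:1]:
            l,tt,rr,bb=r["rect"];print(th,round(r["score"],2),np.round(r["rect"]),ray(p,(l+rr)/2,(tt+bb)/2,48 if th=="pulley" else 20))
    print(proj(p,t+[0,0,14]))
```

```text
t 12.4833 tcp [ 499.5 -175.2   32. ] F [ 1.4 -1.8  0.1] T [-0.5  -0.22 -0.02] gap 0.648 ff 21.4 lean 0.1 xtilt 0.0 head 112.9 C [ 499.5 -175.2   46. ]
[-2.2  0.5 -0.1] [-0.01 -0.55  0.02]
(np.float64(322.1), np.float64(244.4))
pulley 0.76 [338. 193. 357. 224.] [ 495.3 -172.    48. ]
solder_reel_mid 0.91 [294. 215. 319. 240.] [560.7 -85.5  20. ]
(np.float64(346.5), np.float64(207.4))
```

Request:
carry_out(
  increments=[5, 0, 0.3, 0, 0, 0, 5, 0, 0.3, 0, 0, 0, 5, 0, 0.3, 0, 0, 0, 5, 0, 0, 0, 0, 0, 5, 0, 0, 0, 0, 0, 5, 0, 0, 0, 0, 0.05, 5, 0, 0, 0, 0, 0.05, 5, 0, 0, 0, 0, 0.05, 5, 0, 0, 0, 0, 0.05, 5, 0, 0, 0, 0, 0.05, 5, 0, 0, 0, 0, 0.05, 5, 0, 0, 0, 0, 0.05],
)

```text
time_s: 13.78
tcp_pos: [480.9, -118.6, 31.3]
ee_rot: [0.69, 0.724, 0.0, 0.0]
force: [0.4, -3.6, 0.9]
finger_gap: 0.647
finger_force: 21.0
```

Run:
```python
from h import *
s,R,t=st(14); print((R.T@s["force"]).round(1),(R.T@s["torque"]).round(2))
```

```text
t 13.7833 tcp [ 480.9 -118.6   31.3] F [ 0.4 -3.6  0.9] T [-0.76 -0.17  0.03] gap 0.647 ff 21.0 lean 0.0 xtilt 0.0 head 92.8 C [ 480.9 -118.6   45.3]
[-3.6  0.3 -0.9] [-0.13 -0.77 -0.03]
```

Request:
carry_out(
  increments=[5, 0, 0, 0, 0, -0.06, 5, 0, 0, 0, 0, -0.06, 5, 0, 0, 0, 0, -0.06, 5, 0, 0, 0, 0, 0, 5, 0, 0, 0, 0, 0, 5, 0, 0, 0, 0, 0, 5, 0, 0, 0, 0, 0.04, 5, 0, 0, 0, 0, 0.04, 5, 0, 0, 0, 0, 0.04, 5, 0, 0, 0, 0, 0.04, 5, 0, 0, 0, 0, 0.04, 5, 0, 0, 0, 0, 0.04],
)

```text
time_s: 14.78
tcp_pos: [471.8, -59.4, 31.1]
ee_rot: [0.711, 0.703, 0.0, -0.0]
force: [0.2, -2.6, 0.5]
finger_gap: 0.65
finger_force: 21.1
```

Run:
```python
from h import *
s,R,t=st(14); print((R.T@s["force"]).round(1),(R.T@s["torque"]).round(2))
```

```text
t 14.7833 tcp [471.8 -59.4  31.1] F [ 0.2 -2.6  0.5] T [-0.67 -0.12 -0.02] gap 0.65 ff 21.1 lean -0.0 xtilt 0.0 head 89.3 C [471.8 -59.4  45.1]
[-2.6  0.2 -0.5] [-0.13 -0.67  0.02]
```

Request:
carry_out(
  increments=[5, 0, 0, 0, 0, 0, 5, 0, 0, 0, 0, 0, 5, 0, 0, 0, 0, 0, 5, 0, 0, 0, 0, 0.045, 5, 0, 0, 0, 0, 0.045, 5, 0, 0, 0, 0, 0.045, 5, 0, 0, 0, 0, 0.045, 5, 0, 0, 0, 0, 0.045, 5, 0, 0, 0, 0, 0.045, 5, 0, 0, 0, 0, 0.045, 5, 0, 0, 0, 0, 0.045, 5, 0, 0, 0, 0, 0.045],
)

```text
time_s: 15.78
tcp_pos: [480.0, -0.5, 31.0]
ee_rot: [0.838, 0.546, -0.0, -0.0]
force: [-0.3, -3.2, 1.1]
finger_gap: 0.646
finger_force: 21.1
```

Request:
carry_out(
  increments=[5, 0, 0, 0, 0, 0, 5, 0, 0, 0, 0, 0, 5, 0, 0, 0, 0, 0, 5, 0, 0, 0, 0, 0, 5, 0, 0, 0, 0, 0, 5, 0, 0, 0, 0, 0, 5, 0, 0, 0, 0, 0, 5, 0, 0, 0, 0, 0, 5, 0, 0, 0, 0, 0, 5, 0, 0, 0, 0, 0, 5, 0, 0, 0, 0, 0, 5, 0, 0, 0, 0, 0],
)

```text
time_s: 16.78
tcp_pos: [505.2, 54.7, 31.2]
ee_rot: [0.837, 0.547, 0.001, -0.0]
force: [-0.0, -0.4, -3.9]
finger_gap: 0.646
finger_force: 21.9
```

Run:
```python
from h import *
s,R,t=st(14); print((R.T@s["force"]).round(1),(R.T@s["torque"]).round(2))
b=bot.read_camera("side"); a=bot.read_camera("top")
for p in(a,b):
  for th,z in(("pulley",48),("free_bay",0)):
    for r in bot.search_frame(th,p)[:1]:
        l,tt,rr,bb=r["rect"];print(th,round(r["score"],2),np.round(r["rect"]),ray(p,(l+rr)/2,(tt+bb)/2,z))
u=proj(b,t+[0,0,14]); print(u); x,y=int(u[0]),int(u[1]); save(b,"z7.png",(x-80,y-60,x+80,y+60),5)
```

```text
t 16.7833 tcp [505.2  54.7  31.2] F [-0.  -0.4 -3.9] T [-0.01 -0.08 -0.01] gap 0.646 ff 21.9 lean 0.0 xtilt 0.1 head 66.3 C [505.2  54.7  45.2]
[-0.4  0.1  3.9] [-0.07  0.03  0.01]
free_bay 0.76 [151. 234. 175. 248.] [526.7 279.8   0. ]
pulley 0.86 [280. 248. 304. 286.] [511.7  65.1  48. ]
free_bay 0.85 [214. 344. 237. 371.] [524.7 273.8   0. ]
(np.float64(297.4), np.float64(266.4))
```

View pics/z7.png

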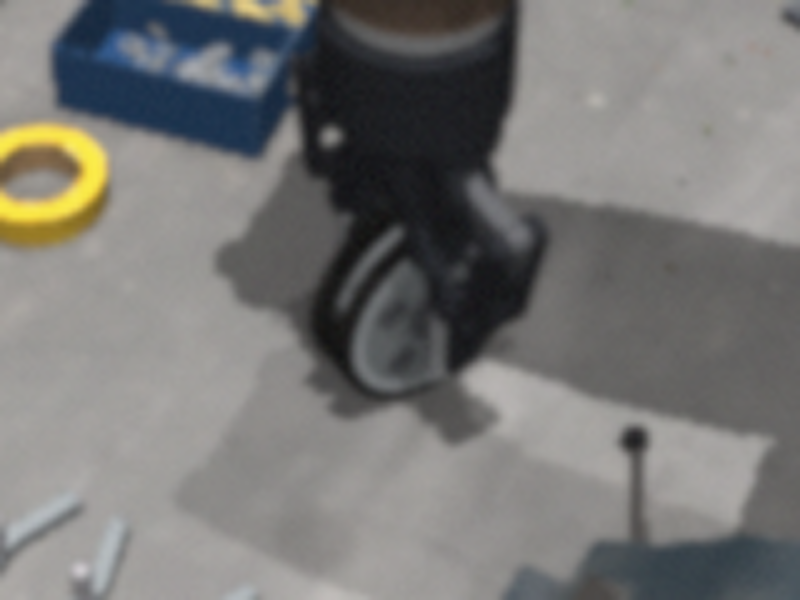

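The pulley is upright at mid crop, clear of everything, with the rack's lead-ins at lower left. It hangs slightly in the grip now, so I'll set it down, re-grip higher and carry on.

Request:
carry_out(
  increments=[0, 0, 0.7, 0, 0, 0, 0, 0, 0.7, 0, 0, 0, 0, 0, 0, 0, 0, 0],
)

```text
time_s: 17.33
tcp_pos: [505.1, 54.1, 31.0]
ee_rot: [0.837, 0.547, 0.001, -0.0]
force: [-2.5, 0.4, 6.0]
finger_gap: 0.648
finger_force: 22.7
```

Request:
carry_out(
  increments=[0, 0, 0, 0, 0, 0, 0, 0, 0, 0, 0, 0, 0, 0, -2, 0, 0, 0, 0, 0, -2, 0, 0, 0, 0, 0, 0, 0, 0, 0],
  claw=0.33,
)

```text
time_s: 17.75
tcp_pos: [505.7, 54.0, 34.5]
ee_rot: [0.837, 0.547, 0.001, 0.0]
force: [0.6, -0.5, 0.4]
finger_gap: 0.666
finger_force: 0.0
```

Request:
carry_out(
  increments=[0, 0, 0, 0, 0, 0, 0, 0, 0, 0, 0, 0, 0, 0, 0, 0, 0, 0],
  claw=0.4,
  grip_force=20,
)

```text
time_s: 18.0
tcp_pos: [505.6, 54.1, 34.5]
ee_rot: [0.837, 0.547, 0.001, 0.0]
force: [-1.1, -0.2, 5.0]
finger_gap: 0.649
finger_force: 20.7
```

Run:
```python
from h import *
s,R,t=st(14)
```

```text
t 18.0 tcp [505.6  54.1  34.5] F [-1.1 -0.2  5. ] T [0.04 0.22 0.03] gap 0.649 ff 20.7 lean 0.1 xtilt 0.1 head 66.3 C [505.6  54.1  48.5]
```

Request:
carry_out(
  increments=[2, 0, 0.1, 0, 0, 0, 4, 0, 0.1, 0, 0, -0.02, 5, 0, 0.1, 0, 0, -0.025, 5, 0, 0.1, 0, 0, -0.025, 5, 0, 0.1, 0, 0, -0.025, 5, 0, 0.1, 0, 0, -0.025, 5, 0, 0.1, 0, 0, -0.025, 5, 0, 0.1, 0, 0, -0.025, 5, 0, 0.1, 0, 0, -0.025, 5, 0, 0.1, 0, 0, -0.025, 5, 0, 0.1, 0, 0, -0.025, 5, 0, 0.1, 0, 0, -0.025],
)

```text
time_s: 19.0
tcp_pos: [521.6, 107.9, 32.8]
ee_rot: [0.755, 0.655, 0.001, 0.0]
force: [-0.3, -2.8, -0.1]
finger_gap: 0.647
finger_force: 21.1
```

Run:
```python
from h import *
s,R,t=st(14); print((R.T@s["force"]).round(1))
a=bot.read_camera("top");b=bot.read_camera("side")
for p in(a,b):
  print(proj(p,t+[0,0,14]))
  for th,z in(("pulley",48),("rack",30),("parked_pulley",48)):
    for r in bot.search_frame(th,p)[:1]:
        l,tt,rr,bb=r["rect"];print(th,round(r["score"],2),np.round(r["rect"]),ray(p,(l+rr)/2,(tt+bb)/2,z))
```

```text
t 19.0 tcp [521.6 107.9  32.8] F [-0.3 -2.8 -0.1] T [-0.63  0.12 -0.06] gap 0.647 ff 21.1 lean 0.1 xtilt 0.0 head 81.9 C [521.6 107.8  46.8]
[-2.9  0.1  0.1]
(np.float64(220.3), np.float64(239.2))
pulley 0.72 [227. 234. 241. 246.] [518.8  69.5  48. ]
rack 0.92 [140. 197. 173. 252.] [571.  291.2  30. ]
parked_pulley 0.76 [146. 200. 167. 219.] [610.7 288.2  48. ]
(np.float64(276.9), np.float64(279.7))
pulley 0.58 [262. 264. 286. 303.] [521.3 119.7  48. ]
parked_pulley 0.96 [162. 290. 208. 344.] [615.3 268.6  48. ]
```

Request:
carry_out(
  increments=[5, 0, 0.1, 0, 0, -0.02, 5, 0, 0.1, 0, 0, -0.02, 5, 0, 0.1, 0, 0, -0.03, 5, 0, 0.1, 0, 0, -0.03, 5, 0, 0.1, 0, 0, -0.04, 4, 0, 0, 0, 0, 0, 2, 0, 0, 0, 0, 0],
)

```text
time_s: 19.98
tcp_pos: [523.9, 139.1, 32.2]
ee_rot: [0.708, 0.706, 0.001, 0.0]
force: [0.0, -2.0, -0.5]
finger_gap: 0.647
finger_force: 21.2
```

Run:
```python
from h import *
s,R,t=st(14); print((R.T@s["force"]).round(1))
a=bot.read_camera("top");b=bot.read_camera("side")
im=b["color"][:,:,::-1].copy(); 
l,tp,w,h=200,250,100,125
c=cv2.resize(np.ascontiguousarray(im[tp:tp+h,l:l+w]),None,fx=4.8,fy=4.8,interpolation=cv2.INTER_CUBIC)
a2=np.ascontiguousarray(a["color"][205:280,140:220,::-1]); a2=cv2.resize(a2,(320,300),interpolation=cv2.INTER_CUBIC); a2=np.vstack([a2,np.zeros((300,320,3),np.uint8)])
# marks: predicted bay axis & contact point
for q in([526,267,0],[526,180,0],[t[0],t[1],0],[t[0],t[1]+48,48]):
    u=proj(b,q); cv2.circle(c,(int((u[0]-l)*4.8),int((u[1]-tp)*4.8)),2,(0,0,255),-1)
    print(q,[(u[0]-l)*4.8,(u[1]-tp)*4.8])
cv2.imwrite("pics/z8.png",np.hstack([c,a2]))
```

```text
t 19.9833 tcp [523.9 139.1  32.2] F [ 0.  -2.  -0.5] T [-0.57 -0.01 -0.01] gap 0.647 ff 21.2 lean 0.0 xtilt 0.0 head 89.8 C [523.9 139.1  46.2]
[-2.   0.   0.5]
[526, 267, 0] [np.float64(131.52), np.float64(502.0800000000001)]
[526, 180, 0] [np.float64(265.44000000000005), np.float64(332.1599999999999)]
[np.float64(523.8724355166008), np.float64(139.1104839718028), 0] [np.float64(325.44000000000005), np.float64(263.51999999999987)]
[np.float64(523.8724355166008), np.float64(187.1104839718028), 48] [np.float64(253.44000000000005), np.float64(273.59999999999997)]
```

View pics/z8.png

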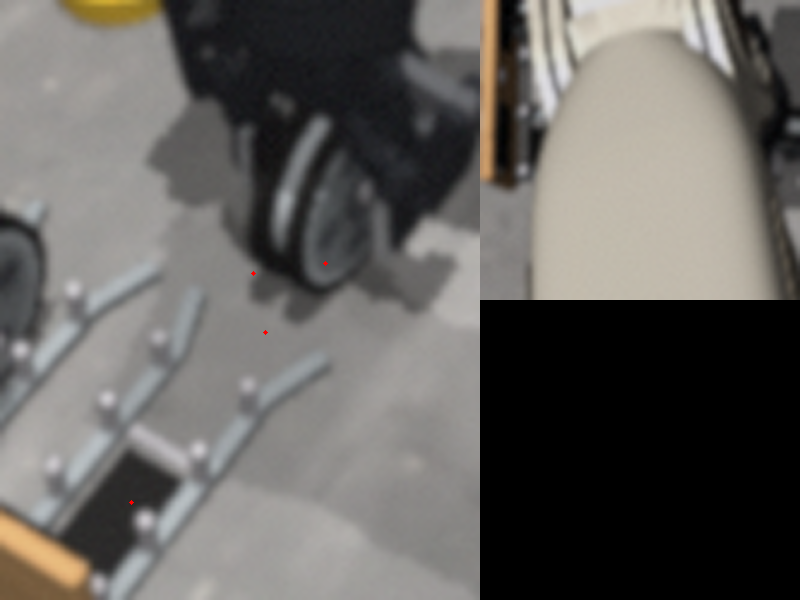

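Run:
```python
from h import *
b=bot.read_camera("side"); s,R,t=st(14)
C=np.array([t[0],t[1],48]);f=np.linspace(0,2*np.pi,72)
for off in(-12,12):
    q=np.array([proj(b,C+48*np.cos(x)*R[:,0]+48*np.sin(x)*np.array([0,0,1])+off*R[:,1]) for x in f]); q=(q-[200,250])*4.8
    print(off,"left",q[q[:,0].argmin()].round(),"low",q[q[:,1].argmax()].round(),"right",q[q[:,0].argmax()].round())
print("near stub",(np.array(proj(b,C-20*R[:,1]))-[200,250])*4.8)
for r in bot.search_frame("pulley",b)[:1]: print((np.array(r["rect"]).reshape(2,2)-[200,250])*4.8)
```

```text
t 20.1333 tcp [523.9 138.7  32.3] F [ 0.3 -2.4 -0.9] T [-0.4  -0.04  0.03] gap 0.642 ff 21.2 lean 0.0 xtilt 0.0 head 89.8 C [523.8 138.7  46.3]
-12 left [279. 286.] low [300. 314.] right [411. 120.]
12 left [228. 252.] low [250. 288.] right [363. 104.]
near stub [364.8  209.76]
[[263.52 108.48]
 [376.8  295.2 ]]
```

Request:
carry_out(
  increments=[0, 0, 0.8, 0, 0, 0, 0, 0, 0.8, 0, 0, 0, 0, 0, 0, 0, 0, 0],
)

```text
time_s: 20.43
tcp_pos: [523.9, 138.6, 32.1]
ee_rot: [0.709, 0.706, 0.001, -0.0]
force: [-2.7, -1.0, 8.7]
finger_gap: 0.641
finger_force: 21.9
```

Request:
carry_out(
  increments=[0, 0, 0, 0, 0, 0, 0, 0, 0, 0, 0, 0, -2, 0, -1, 0, 0, 0, -3, 0, -1, 0, 0, 0, -3, 0, -1, 0, 0, 0, -2, 0, -0.5, 0, 0, 0, 0, 0, 0, 0, 0, 0],
  claw=0.32,
)

```text
time_s: 21.02
tcp_pos: [523.9, 127.7, 34.3]
ee_rot: [0.709, 0.705, 0.0, 0.0]
force: [-0.2, -1.2, -0.4]
finger_gap: 0.682
finger_force: 0.0
```

```bash
cat >> h.py <<'E'
def pul():
    from scipy.optimize import least_squares
    b=bot.read_camera("side"); s,R,t=st(14); f=np.linspace(0,2*np.pi,90)
    r=bot.search_frame("pulley",b)
    if not r: print("none"); return
    rc=np.array(r[0]["rect"]); print(round(r[0]["score"],2),rc.round(1))
    def ex(dx,dy):
        C=np.array([t[0]+dx,t[1]+dy,48]); q=np.array([proj(b,C+48*np.cos(x)*R[:,0]+48*np.sin(x)*np.array([0,0,1])+o*R[:,1]) for x in f for o in(-12,12)])
        return np.r_[q.min(0),q.max(0)]
    print("pred",ex(0,0)); o=least_squares(lambda v:(ex(*v)-rc)[[0,3]],[0,0]).x; print("offset xy from left/bottom",o.round(1))
E
python3 - <<'E'
from h import *
pul()
E
```

```text
t 21.0667 tcp [523.9 127.9  34.2] F [ 0.7  0.4 -0.4] T [-0.02  0.02 -0.02] gap 0.68 ff 0.0 lean 0.0 xtilt 0.0 head 89.7 C [523.9 127.9  48.2]
0.59 [253.1 270.5 282.3 312.2]
pred [250.9 260.3 288.4 311.4]
offset xy from left/bottom [0. 0.]
```

Request:
carry_out(
  increments=[0, 0, 0, 0, 0, 0, 0, 0, 0, 0, 0, 0, 0, 0, 0, 0, 0, 0],
  claw=0.4,
  grip_force=20,
)

```text
time_s: 21.37
tcp_pos: [523.9, 128.3, 34.4]
ee_rot: [0.709, 0.706, 0.001, 0.0]
force: [-0.5, -0.2, 1.5]
finger_gap: 0.65
finger_force: 21.2
```

Request:
carry_out(
  increments=[2, 0, 0.1, 0, 0, 0.04, 4, 0, 0.1, 0, 0, 0.02, 5, 0, 0.1, 0, 0, 0, 5, 0, 0.1, 0, 0, 0, 5, 0, 0.1, 0, 0, 0, 5, 0, 0.1, 0, 0, 0, 5, 0, 0.1, 0, 0, 0, 5, 0, 0.1, 0, 0, 0, 5, 0, 0.1, 0, 0, 0, 5, 0, 0.1, 0, 0, 0, 5, 0, 0.1, 0, 0, -0.03, 5, 0, 0.1, 0, 0, -0.03],
)

```text
time_s: 22.37
tcp_pos: [526.8, 184.6, 32.9]
ee_rot: [0.708, 0.707, 0.0, -0.0]
force: [-0.6, -2.9, 2.4]
finger_gap: 0.649
finger_force: 21.6
```

Run:
```python
from h import *
pul()
```

```text
t 22.4167 tcp [527.  185.8  32.9] F [-0.2 -0.8  0.3] T [-0.35  0.02  0.05] gap 0.651 ff 21.5 lean 0.0 xtilt 0.1 head 90.0 C [527.  185.8  46.9]
0.58 [235.1 288.3 258.5 331.7]
pred [230.6 279.  271.4 333.2]
offset xy from left/bottom [0. 0.]
```

Request:
carry_out(
  increments=[5, 0, 0, 0, 0, 0, 5, 0, 0, 0, 0, 0, 5, 0, 0, 0, 0, 0, 5, 0, 0, 0, 0, 0, 5, 0, 0, 0, 0, 0, 5, 0, 0, 0, 0, 0, 5, 0, 0, 0, 0, 0],
)

```text
time_s: 23.05
tcp_pos: [527.1, 219.8, 32.9]
ee_rot: [0.709, 0.706, 0.0, -0.0]
force: [0.2, -2.5, 0.2]
finger_gap: 0.651
finger_force: 21.4
```

Run:
```python
from h import *
pul()
```

```text
t 23.1 tcp [527.1 220.9  32.9] F [ 0.7 -0.1 -1.3] T [-0.06  0.03 -0.02] gap 0.649 ff 21.6 lean 0.0 xtilt 0.1 head 89.8 C [527.1 220.9  46.9]
0.91 [219.8 303.5 250.7 344.9]
pred [217.8 291.8 261.1 348.2]
offset xy from left/bottom [0. 0.]
```

Request:
carry_out(
  increments=[4, 0, 0, 0, 0, 0, 4, 0, 0, 0, 0, 0, 4, 0, -0.5, 0, 0, 0, 4, 0, -0.5, 0, 0, 0, 4, 0, -0.6, 0, 0, 0, 4, 0, -0.6, 0, 0, 0, 4, 0, -0.5, 0, 0, 0, 4, 0, 0, 0, 0, 0],
)

```text
time_s: 23.82
tcp_pos: [527.4, 252.2, 35.8]
ee_rot: [0.708, 0.706, 0.001, -0.0]
force: [-0.4, -2.8, -0.8]
finger_gap: 0.648
finger_force: 22.2
```

Run:
```python
from h import *
pul()
```

```text
t 23.8667 tcp [527.4 252.9  35.8] F [-0.1 -0.6 -1.7] T [-0.03  0.04  0.03] gap 0.649 ff 22.1 lean 0.1 xtilt 0.1 head 89.8 C [527.4 252.9  49.8]
0.75 [209.4 318.  246.  360.3]
pred [205.3 304.1 251.1 362.7]
offset xy from left/bottom [0. 0.]
```

Request:
carry_out(
  increments=[3, 0, 0.3, 0, 0, 0, 3, 0, 0.6, 0, 0, 0, 3, 0, 0.7, 0, 0, 0, 3, 0, 0.7, 0, 0, 0, 3, 0, 0.7, 0, 0, 0, 2, 0, 0.3, 0, 0, 0],
)

```text
time_s: 24.42
tcp_pos: [527.6, 268.9, 32.5]
ee_rot: [0.708, 0.706, 0.001, -0.0]
force: [-0.2, -0.6, -0.0]
finger_gap: 0.646
finger_force: 21.9
```

Run:
```python
from h import *
pul()
```

```text
t 24.4667 tcp [527.6 269.3  32.3] F [0.4 0.7 0.9] T [-0.02 -0.12  0.05] gap 0.645 ff 21.9 lean 0.1 xtilt 0.1 head 89.8 C [527.5 269.3  46.3]
none
```

Request:
carry_out(
  increments=[2, 0, 0, 0, 0, 0, 2, 0, 0, 0, 0, 0, 2, 0, 0, 0, 0, 0],
)

```text
time_s: 24.77
tcp_pos: [527.1, 273.8, 32.1]
ee_rot: [0.709, 0.706, -0.0, 0.0]
force: [0.3, -1.4, -1.3]
finger_gap: 0.647
finger_force: 21.9
```

Run:
```python
from h import *
pul()
```

```text
t 24.8167 tcp [527.1 274.4  32.1] F [ 0.1 -0.5 -1.7] T [-0.11 -0.03  0.02] gap 0.648 ff 21.8 lean 0.0 xtilt 0.0 head 89.8 C [527.1 274.4  46.1]
0.91 [202.5 318.6 246.9 368.3]
pred [196.7 312.8 244.2 373.1]
offset xy from left/bottom [0. 0.]
```

Request:
carry_out(
  increments=[2, 0, 0.2, 0, 0, 0, 2, 0, 0.2, 0, 0, 0, 2, 0, 0.2, 0, 0, 0],
)

```text
time_s: 25.12
tcp_pos: [527.1, 275.1, 31.9]
ee_rot: [0.709, 0.705, -0.003, 0.004]
force: [-0.5, -18.7, 7.5]
finger_gap: 0.644
finger_force: 22.5
```

Run:
```python
from h import *
pul()
```

```text
t 25.1667 tcp [527.1 275.1  32. ] F [ -1.1 -14.8   5.3] T [-2.94  0.04  0.1 ] gap 0.649 ff 22.3 lean 0.0 xtilt -0.6 head 89.6 C [527.1 275.2  45.9]
0.85 [201.8 317.9 247.8 368.5]
pred [196.4 313.  244.  373.6]
offset xy from left/bottom [0. 0.]
```

Request:
carry_out(
  increments=[-2, 0, 0, 0, 0, 0, -2, 0, 0, 0, 0, 0, 0, 0, 0, 0, 0, 0],
)

```text
time_s: 25.47
tcp_pos: [527.2, 275.0, 32.0]
ee_rot: [0.709, 0.705, -0.0, 0.0]
force: [-0.9, -5.2, 3.2]
finger_gap: 0.649
finger_force: 22.1
```

Request:
carry_out(
  increments=[0, 0, 0, 0, 0, 0, 0, 0, 0, 0, 0, 0, 0, 0, 0, 0, 0, 0, 0, 0, 0, 0, 0, 0],
  claw=0.27,
)

```text
time_s: 25.8
tcp_pos: [527.7, 277.0, 32.0]
ee_rot: [0.708, 0.706, 0.001, -0.0]
force: [0.3, -0.1, -0.3]
finger_gap: 0.731
finger_force: 0.0
```

Run:
```python
from h import *
pul()
```

```text
t 25.85 tcp [527.6 276.9  32. ] F [ 0.8 -0.4  0.2] T [-0.04  0.02 -0.01] gap 0.726 ff 0.0 lean 0.1 xtilt 0.1 head 89.8 C [527.6 276.8  46. ]
0.55 [203.3 317.4 246.3 367.9]
pred [195.5 313.8 243.2 374.2]
offset xy from left/bottom [0. 0.]
```

Free of contact. Lift away.

Request:
carry_out(
  increments=[0, 0, -6, 0, 0, 0, 0, 0, -10, 0, 0, 0, 0, 0, -12, 0, 0, 0, 0, 0, -14, 0, 0, 0, 0, 0, -14, 0, 0, 0, 0, 0, -14, 0, 0, 0, 0, 0, -14, 0, 0, 0, 0, 0, -14, 0, 0, 0, 0, 0, -14, 0, 0, 0],
)

```text
time_s: 26.65
tcp_pos: [527.6, 276.3, 145.9]
ee_rot: [0.709, 0.706, 0.001, 0.0]
force: [-0.4, -0.2, -0.9]
finger_gap: 0.726
finger_force: 0.0
```

Request:
carry_out(
  increments=[-15, 0, -10, 0, 0, 0, -20, 0, -5, 0, 0, 0, -25, 0, 0, 0, 0, 0, -25, 0, 0, 0, 0, 0, -25, 0, 0, 0, 0, 0, -25, 0, 0, 0, 0, 0, -25, 0, 0, 0, 0, 0, -25, 0, 0, 0, 0, 0, -15, 0, 0, 0, 0, 0, 0, 0, 0, 0, 0, 0],
)

```text
time_s: 27.48
tcp_pos: [526.1, 72.3, 159.6]
ee_rot: [0.71, 0.704, 0.0, 0.001]
force: [-0.8, 0.4, 0.0]
finger_gap: 0.731
finger_force: 0.0
```

Run:
```python
from h import *
b=bot.read_camera("side");a=bot.read_camera("top"); f=np.linspace(0,2*np.pi,90); st()
for p in(a,b):
  for th in("pulley","parked_pulley","solder_reel_mid"):
    for r in bot.search_frame(th,p)[:2]: l,t,rr,bb=r["rect"]; print(th,round(r["score"],2),np.round(r["rect"],1),ray(p,(l+rr)/2,(t+bb)/2,48))
  for C in([527,267,48],[611,267,48]):
    q=np.array([proj(p,np.array(C)+[o,48*np.cos(x),48*np.sin(x)]) for x in f for o in(-12,12)]); print("pred",C,q.min(0),q.max(0))
c=lambda p,l,t:cv2.resize(np.ascontiguousarray(p["color"][t:t+96,l:l+128,::-1]),(400,300),interpolation=cv2.INTER_CUBIC)
cv2.imwrite("pics/z9.png",np.hstack([c(a,125,180),c(b,140,285)]))
```

```text
t 27.5833 tcp [526.5  75.  159.5] F [-0.2  0.1  0.6] T [ 0.01 -0.07  0.03] gap 0.729 ff 0.0 lean 0.1 xtilt 0.1 head 89.6 C [526.4  75.  176.5]
pulley 0.67 [149.  227.4 175.1 249.1] [528.4 270.   48. ]
parked_pulley 0.95 [148.8 201.6 171.  218.8] [608.5 278.1  48. ]
parked_pulley 0.42 [145.3 228.9 178.5 252.2] [522.  270.2  48. ]
solder_reel_mid 0.8 [282.4 212.4 301.4 231.7] [564.5 -93.2  48. ]
solder_reel_mid 0.63 [346.9 259.9 385.5 282.8] [ 421.6 -292.6   48. ]
pred [527, 267, 48] [145.1 231.7] [180.8 245.3]
pred [611, 267, 48] [146.1 201.3] [181.3 216.7]
pulley 0.56 [199.9 311.6 247.3 368.3] [527.1 268.9  48. ]
parked_pulley 0.7 [160.3 291.  208.7 344.9] [614.9 270.7  48. ]
solder_reel_mid 0.79 [294.7 216.7 322.1 242.5] [539.1 -53.5  48. ]
pred [527, 267, 48] [199.9 309.8] [246.6 369.6]
pred [611, 267, 48] [162.5 289.8] [210.3 345.9]
```

```bash
python3 -c "
from bench import bot
print(bot.job_done())"
```

```text
the job is handed in; nothing more can be done
None
```

I handed the job in at about 28 s. The last camera fix put the pulley upright in the empty bay, against the stop and within a few mm of its place. The roll turns were inferred from steady drag rather than seen, and no verdict was returned.

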